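# Roll the mixer roller up its service ramp to the stop

## Robot

A 7-joint arm with a two-finger parallel gripper is mounted at the origin on a cart in front of the work surface, level with it; the furniture and walls round the work are solid. World frame = base frame: x ahead of the robot, y to its left, z up, the work surface at z = 0. Lengths are in m, angles in rad, forces in N, time in s.
With the tool pointing down it reaches from about 0.4 to 0.75 m from the base axis. Payload 19.5 kg.
Tool frame: the origin (TCP) lies at the very end of the fingers, on their centre line; the grasp point (between the pads) lies 19 mm behind it; z points along the fingers, y is the direction in which the jaws open and shut (so a half turn about z gives the same grasp; the last joint's range is limited). The gripper opens to 85 mm and grips with 20 to 120 N. Pads are 22 mm wide; open, the fingers measure 114 mm over their backs; the gripper's body (76 mm by 85 mm) begins 54 mm behind the grasp point. The pads swing forward as they close: fully open they stand 13 mm farther back than shut.
Start: joints at [1.188, 0.707, -0.028, 1.485, 0.022, 0.951, -0.075], TCP at [0.192, -0.542, 0.231] pointing down, gripper open.
Joint ranges: [-2.71, 2.71], [-0.32, 2.16], [-1.57, 1.52], [0, 2.45], [-1.46, 4.6], [0, 2.02], [-2.83, 2.83]. Speed limits (rad/s): [1.89, 1.89, 2.57, 2.57, 3.01, 3.01, 3.01].

## Interface

Orientations are given as [roll, pitch, yaw] about the fixed x, y, z axes, in that order (R = Rz(yaw) Ry(pitch) Rx(roll)).
In Python, from cell import env, vision gives the robot as it stands. The module is installed in compiled form; this text tells all that it offers.
- The arm moves only by the shell command python3 -m jog 'ROWS' [FORCE]. ROWS is a JSON object of lists of equal length, an entry for each row: "jaw": the opening, from 0 (shut) to 1 (fully open); "dp": the shift along the tool's x, y, z normalised to -1 to 1, where 1 is 0.03 m, a list of three; "spin": the turn about the tool's z normalised to -1 to 1, where 1 is 0.08 rad. In form: {"jaw": [jaw, ...], "dp": [[tx, ty, tz], ...], "spin": [spin, ...]}. A call has exactly 10 rows; each row shifts and turns the pose as measured when the row begins, along the tool's axes as they then stand; what a row does not reach is not made up. A row lasts 1/10 s, in which the tool goes at most 50 mm and 8.59 degrees, less where a joint would pass 70% of its speed; a pose out of reach is approached as far as the arm can. A call with a number of a shift or a turn outside -1 to 1 is refused whole. A call with a gripper value outside its range is refused whole. The fingers move at their own pace and stop on an object; FORCE is the grip in N (left out, the last holds). Time passes only in rows, so rows that do not move let the fingers close, or fill a call up. It gives the time, the measured TCP pose, the force and the opening at its end, in the units of the state.
- env.sense(): the state, without advancing time (a new reading comes with each control period).
- vision.get_image(name): name is "scene" or "top" or "wrist"; returns a dict with "frame" (420x560x3 uint8, blue, green, red), "range_z" (420x560 float32, m along the optical axis (not along the pixel's ray), 0 where there is no reading), "intrinsics" (3x3 intrinsics, pixels), "distortion" ([k1, k2, p1, p2, k3] as OpenCV has them; the pictures are not rectified), "world_to_cam" (4x4, takes a point from world to camera coordinates); the wrist camera has in their place "T_tool_cam" (4x4, takes a point from camera to tool coordinates, whose origin is the TCP and whose axes are the flange's). Camera axes: x right, y down, z forward; pixel columns grow to the right and rows downward; lengths in m; the calibration is good to about 2 mm. A picture is of the moment at which its call begins: read the wrist's pose just before it.
- env.close_job(): hands the job in, once; it reports no verdict.
The state is a dict: "time": time; "joint_positions": joint angles; "qd": joint speeds; "effort": joint torques, N m; "tcp_pos": TCP position; "tcp_rot": TCP orientation; "ft_force": force on the tool from outside, world axes, zero at the start; "moment": the same for the moment, N m; "finger_gap": opening from 0.0 (shut) to 1.0 (fully open).
Only numpy, scipy, OpenCV 4.12 (cv2) and the standard library are available. Lean on these libraries where they do the work, as an engineer would, in place of code of your own. Each camera call takes 0.05 s, during which the arm holds its last target.

## Task

The loose roller of the tube mixer lies at the foot of the small aluminium ramp on the cart. Push it up the ramp with your fingertips, steadily and without lifting or striking it, over the crest until it drops into the seat against the end stop, never letting it run back down off the foot. Then leave it at rest in the seat, and leave the other things on the cart where they are.

Things in the scene. Friction and masses are not known exactly. Their poses are not given: they have to be found in the camera images.
- roller: Loose roller, about 0.25 kg, 90 mm long: a dark rubber tyre 40 mm in diameter and 12 mm wide at each end, and between them a steel bearing sleeve 36 mm in diameter and 64 mm long that turns freely on the axle; pushed on the sleeve it runs easily on its tyres, pushed on a tyre it drags. Lies across the ramp. Origin at its centre; own y axis = long axis, x and z turn as it rolls.
- dock: Fixed aluminium ramp, 220 mm long, 108 mm wide. Origin on the cart top, under the middle of its width; x axis level, pointing uphill, z up. Grey side guides 5 mm thick, inner faces 49 mm either side of the middle, 10 mm above foot and slope, up to z = 50 mm beside the seat. Foot, slope and seat are given by the next three points, in this frame.
- dock_foot (a point): Lower end of the slope, at x = -85, z = 10 mm of the ramp. Below it the foot is level, down to its open end at x = -120, only 10 mm above the cart top; the roller starts lying on the foot, centre at x = -100 to -94, z = 30 mm. Nothing keeps it from rolling back down the slope and off the foot when let go.
- dock_crest (a point): Crest, the upper end of the straight slope (13 degrees), at x = 45, z = 40 mm of the ramp. Behind it a step of 4 mm down into the seat, whose floor falls 10 degrees toward the end stop.
- dock_seat (a point): Centre of the roller when it is seated against the end stop: x = 62, z = 53 mm of the ramp; it stays there by itself. The end stop is an upright plate 10 mm thick across the ramp, its face at x = 82, its top at z = 70 mm.
- marker_black: Bystander: marker pen lying flat, 14x138x16 mm, long axis y; origin under its middle.
- cone_case: Bystander: flat round case, 61 mm in diameter, 24 mm high; origin under its centre.
- tip_box: Bystander: closed pipette tip box, 85x118x64 mm, long axis y; origin under its centre.
- beaker: Bystander: small glass beaker, 55 mm wide, 66 mm high; origin under its centre.
- tuning_bottle: Bystander: white screw-cap bottle, 48 mm in diameter, 101 mm high; origin under its centre.

How it is judged:
On the way:
1. the roller is on the upper half of the slope, on its way up (x of roller in the frame of dock between -0.02 and 0.045 m and z of roller in the frame of dock below 0.07 m), for 0.1 s.
At the end, for the whole second after the job is handed in: The roller lies at rest in the seat against the end stop: centre within 4 mm of its seated place along the ramp and 5 mm in height, within 8 mm of the middle, square to the ramp within 0.1 rad; the five other things within 20 mm of where they stood (x of roller in the frame of dock between 0.058 and 0.066 m and y of roller in the frame of dock between -0.008 and 0.008 m and z of roller in the frame of dock between 0.048 and 0.058 m and angle between the y axis of roller and the y axis of dock, either way round below 0.1 rad and linear speed of roller below 0.02 m/s and angular speed of roller below 0.5 rad/s and distance of each of marker_black, cone_case, tip_box, beaker, tuning_bottle from where it was at the start of the episode below 0.02 m); the robot touches nothing.
It fails at once if the roller ran back off the foot of the ramp (x of roller in the frame of dock below -0.112 m).
It fails at once if the roller was lifted off the ramp (z of roller in the frame of dock above 0.072 m or (x of roller in the frame of dock below -0.06 m and z of roller in the frame of dock above 0.047 m) or (x of roller in the frame of dock below -0.02 m and z of roller in the frame of dock above 0.056 m) or (x of roller in the frame of dock below 0.02 m and z of roller in the frame of dock above 0.065 m)).
It fails at once if the roller left the track sideways (y of roller in the frame of dock above 0.015 m or y of roller in the frame of dock below -0.015 m).
It fails at once if the roller was struck or ran free (faster than 0.45 m/s) (linear speed of roller above 0.45 m/s).
It fails at once if another thing on the cart was pushed away (distance of any of marker_black, cone_case, tip_box, beaker, tuning_bottle from where it was at the start of the episode above 0.02 m).
It also fails if it takes over 40 s, if anything falls off the work surface, if the arm or the gripper's body presses on something with over 40 N, if the wrist force passes 120 N, or if a joint passes its speed limit or range.

## Working session

There is one attempt and no reset: what is moved stays moved. The work goes in short steps, Python scripts to look and compute and a shell command to move; the robot and the scene stay as the last step left them, time stands still between calls to the robot, and variables do not carry over. Pictures are saved under pics/ and viewed, and the job is handed in when it is done.

```bash
mkdir -p pics
python3 - <<'E'
from cell import env, vision
import cv2
s=env.sense()
for k in s: print(k,s[k])
for n in ["scene","top","wrist"]:
    d=vision.get_image(n); cv2.imwrite(f"pics/{n}0.png",d["frame"]); print(n,d["intrinsics"].tolist(), d.get("world_to_cam",d.get("T_tool_cam")).tolist())
E
```

```text
time 0.0
joint_positions [ 1.18827024  0.70710773 -0.02763446  1.48499431  0.02201546  0.95092991
 -0.07548419]
qd [ 0.00014018 -0.00027711 -0.00052629 -0.00058294 -0.0008983  -0.00074365
  0.00060968]
effort [-2.07171484e-03 -8.83215523e+01  1.23358738e+00 -2.36162317e+01
  1.67786947e-02  6.61929720e-03  3.70550993e-05]
tcp_pos [ 0.1921142  -0.54166684  0.23082571]
tcp_rot [-3.14045697e+00  3.92847906e-05  3.40864221e-01]
ft_force [-0.29255308  0.51836013  0.79655671]
moment [-0.02201731 -0.04372831 -0.02995076]
finger_gap 1.0012228343737917
scene [[447.69174187484526, 0.0, 276.33212016258875], [0.0, 447.69174187484526, 216.97877729913006], [0.0, 0.0, 1.0]] [[-0.7138894558326921, -0.7000206001697853, -0.01824840236393882, 0.34919220574106774], [-0.5177887000664789, 0.5452328513579139, -0.6592541239033585, 0.3155552336449208], [0.4714410959328519, -0.461185751230513, -0.7516987401396779, 0.71747436590295], [0.0, 0.0, 0.0, 1.0]]
top [[426.8451802152735, 0.0, 279.3969421625882], [0.0, 426.8451802152735, 205.7035843255724], [0.0, 0.0, 1.0]] [[0.017280490854521227, -0.9994689269412729, -0.02762695630516556, -0.024979921534824624], [-0.9892721475929116, -0.013082408056752814, -0.14549731473929411, 0.5342567497301576], [0.14505861791956864, 0.02984484341217648, -0.9889728422403556, 0.8714105373270338], [0.0, 0.0, 0.0, 1.0]]
wrist [[331.6944396756491, 0.0, 278.44374748126666], [0.0, 331.6944396756491, 213.01102103572904], [0.0, 0.0, 1.0]] [[0.0004568385608477387, -0.9554954984826916, -0.29500532821940684, 0.07589748407832647], [0.9999998853209916, 0.0003941079334336752, 0.00027209729610746933, 0.0013198987657684347], [-0.00014372380132352458, -0.2950054186930257, 0.9554955689511171, -0.1416268467100118], [0.0, 0.0, 0.0, 1.0]]
```

View pics/scene0.png

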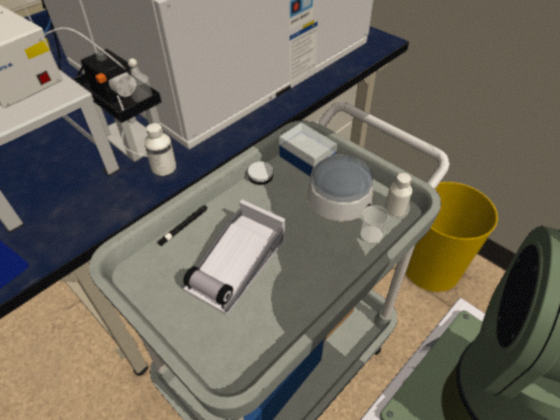

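View pics/top0.png

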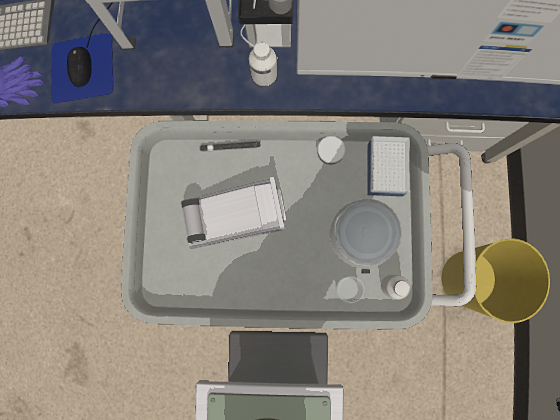

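View pics/wrist0.png

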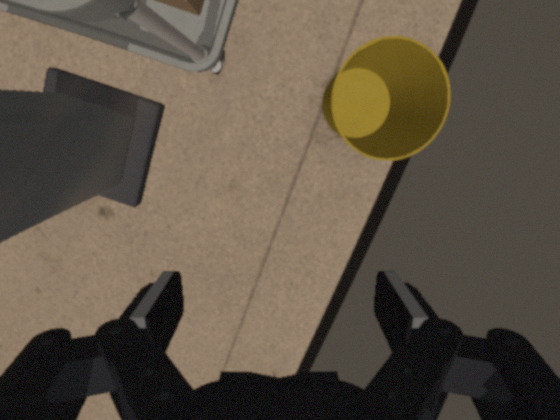

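```bash
cat > h.py <<'E'
from cell import env, vision
import cv2, numpy as np
from scipy.spatial.transform import Rotation as R
def cloud(n):
    s=env.sense(); d=vision.get_image(n); K=d["intrinsics"]; z=d["range_z"]
    v,u=np.mgrid[0:420,0:560]
    p=cv2.undistortPoints(np.stack([u,v],-1).reshape(-1,1,2).astype(np.float64),K,np.array(d["distortion"])).reshape(420,560,2)
    P=np.concatenate([p*z[...,None],z[...,None]],-1)
    if "world_to_cam" in d: T=np.linalg.inv(d["world_to_cam"])
    else:
        A=np.eye(4);A[:3,:3]=R.from_euler("xyz",s["tcp_rot"]).as_matrix();A[:3,3]=s["tcp_pos"]; T=A@d["T_tool_cam"]
    W=P@T[:3,:3].T+T[:3,3]; W[z==0]=np.nan
    return d["frame"],W
E
python3 - <<'E'
from h import *
for n in ["top","scene"]:
    f,W=cloud(n); np.savez(f"{n}.npz",f=f,W=W)
    if n=="top":
        h=W[...,2]; cv2.imwrite("pics/h.png",np.clip(np.nan_to_num(h)*2500,0,255).astype(np.uint8))
        cv2.imwrite("pics/topz.png",cv2.resize(f[120:320,120:440],(800,500),interpolation=cv2.INTER_CUBIC))
        for (u,v) in [(193,222),(240,210),(265,205),(280,205),(230,145),(330,150),(365,230),(160,280),(347,288),(398,288),(390,165),(285,128),(135,220)]: print(u,v,W[v,u].round(4))
E
```

```text
193 222 [0.4958 0.1656 0.0486]
240 210 [0.5253 0.0682 0.0308]
265 205 [0.5365 0.0143 0.0335]
280 205 [ 0.5394 -0.0174  0.0164]
230 145 [0.6755 0.098  0.0125]
330 150 [ 0.6626 -0.1261  0.0243]
365 230 [ 0.4794 -0.1882  0.1005]
160 280 [ 3.703e-01  2.464e-01 -2.000e-04]
347 288 [ 0.3618 -0.1652  0.003 ]
398 288 [ 0.3668 -0.2519  0.1022]
390 165 [ 0.6212 -0.2498  0.0619]
285 128 [ 0.7063 -0.0262  0.0424]
135 220 [0.499  0.2971 0.0385]
```

View pics/topz.png

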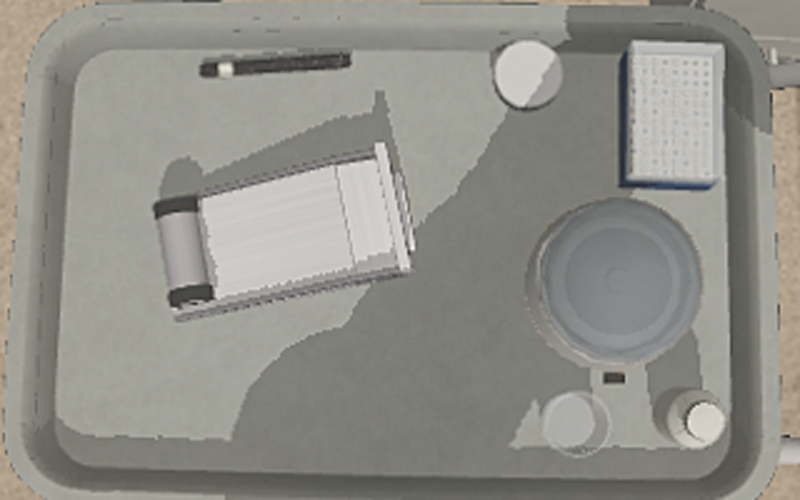

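View pics/h.png

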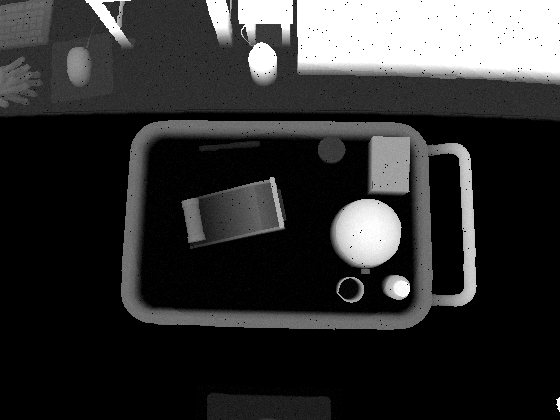

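Run:
```python
from h import *
from scipy.optimize import differential_evolution, minimize
def prof(x,y,rx):
    z=np.where(x<-.085,.010,np.where(x<.045,.010+(x+.085)*.03/.13,.036-(x-.045)*np.tan(np.radians(10))))
    z=np.where((x>.082)&(x<.092),.070,z)
    g=np.where(x<-.085,.02,np.where(x<.045,.020+(x+.085)*.03/.13,.050))
    side=(abs(y)>.049)&(abs(y)<.054)
    z=np.where(side,np.maximum(g,z*(x>.082)),z)
    rz=.030; r=np.where(abs(y)>.033,.020,.018)
    ro=(abs(x-rx)<r)&(abs(y)<.045)
    z=np.where(ro,np.maximum(z,rz+np.sqrt(np.maximum(r**2-(x-rx)**2,0))),z)
    out=(x<-.12)|(x>.092)|(abs(y)>.054)
    return np.where(out,0,z)
for n in ["top","scene"]:
    W=np.load(n+".npz")["W"].reshape(-1,3)
    m=(abs(W[:,0]-.52)<.11)&(abs(W[:,1]-.08)<.15)&(W[:,2]>-.01)&(W[:,2]<.09)&~((W[:,0]>.64)); P=W[m]
    def cost(p):
        c,s=np.cos(p[2]),np.sin(p[2]); d=P[:,:2]-p[:2]; x=d@[c,s]; y=d@[-s,c]
        r=P[:,2]-prof(x,y,p[3])-p[4]; return np.mean(np.minimum(abs(r),.01))
    o=differential_evolution(cost,[(.45,.6),(0,.15),(-1.7,-1.0),(-.102,-.09),(-.004,.004)],seed=1,maxiter=300,popsize=20,tol=1e-8)
    print(n,len(P),o.x.round(4),o.fun)
```

```text
top 12986 [ 5.206e-01  7.370e-02 -1.354e+00 -9.900e-02 -1.000e-04] 0.001648272025876189
scene 12819 [ 5.2160e-01  7.5000e-02 -1.3495e+00 -9.8600e-02 -9.0000e-04] 0.0022647031703050603
```

```bash
python3 -m jog '{"jaw":[0.3,0.3,0.3,0.3,0.3,0.3,0.3,0.3,0.3,0.3],"dp":[[0.4,0,0],[0.8,0,0],[1,0,0],[1,0,0],[1,0,0],[1,0,0],[1,0,0],[1,0,0],[1,0,0],[1,0,0]],"spin":[-0.26,-0.52,-0.65,-0.65,-0.65,-0.65,-0.65,-0.65,-0.65,-0.65]}' 20
```

```text
time: 1.25
tcp_pos: [0.4354, -0.3867, 0.2303]
tcp_rot: [-3.141, -0.001, 0.845]
ft_force: [-0.1, -0.4, 0.2]
finger_gap: 0.3
```

```bash
python3 -m jog '{"jaw":[0.3,0.3,0.3,0.3,0.3,0.3,0.3,0.3,0.3,0.3],"dp":[[1,0,0],[1,0,0],[1,0,0],[1,0,0],[1,0,0],[1,0,0],[1,0,0],[1,0,0],[1,0,0],[1,0,0]],"spin":[-0.6,-0.6,-0.6,-0.6,-0.6,-0.6,-0.6,-0.6,-0.6,-0.6]}'
python3 -m jog '{"jaw":[0.3,0.3,0.3,0.3,0.3,0.3,0.3,0.3,0.3,0.3],"dp":[[1,0,0],[1,0,0],[1,0,0],[1,0,0],[1,0,0],[1,0,0],[1,-0.3,0],[1,-0.3,0],[0.6,-0.3,0],[0.3,-0.3,0]],"spin":[-0.6,-0.6,-0.6,-0.6,-0.6,-0.6,-0.6,-0.6,-0.5,-0.5]}'
```

```text
time: 2.25
tcp_pos: [0.5863, -0.1042, 0.2306]
tcp_rot: [3.141, -0.005, 1.363]
ft_force: [0.5, -0.4, 0.7]
finger_gap: 0.301
time: 3.25
tcp_pos: [0.5487, 0.1794, 0.2313]
tcp_rot: [3.138, -0.01, 1.868]
ft_force: [0.3, -0.6, -0.4]
finger_gap: 0.303
```

```bash
python3 -m jog '{"jaw":[0.3,0.3,0.3,0.3,0.3,0.3,0.3,0.3,0.3,0.3],"dp":[[0.3,-0.2,0],[0.4,-0.3,0],[0.4,-0.3,0],[0.4,-0.3,0],[0.4,-0.3,0],[0.3,-0.2,0],[0.2,-0.1,0],[0,0,0],[0,0,0],[0,0,0]],"spin":[0.4,0.6,0,0,0,0,0,0,0,0]}'
python3 - <<'E'
from h import *
f,W=cloud("wrist"); cv2.imwrite("pics/w1.png",f)
s=env.sense();p=np.array(s["tcp_pos"]);a=-1.352;d=p[:2]-[.521,.0743];print(p,s["tcp_rot"],d@[np.cos(a),np.sin(a)],d@[-np.sin(a),np.cos(a)])
np.savez("w1.npz",W=W)
E
```

```text
time: 4.25
tcp_pos: [0.4755, 0.2458, 0.2321]
tcp_rot: [3.139, -0.011, 1.8]
ft_force: [-0.2, -0.0, 0.1]
finger_gap: 0.3
[0.47555436 0.24575059 0.23207493] [ 3.13870422 -0.01134888  1.80013643] -0.1772273075328788 -0.0071480161813375995
```

View pics/w1.png

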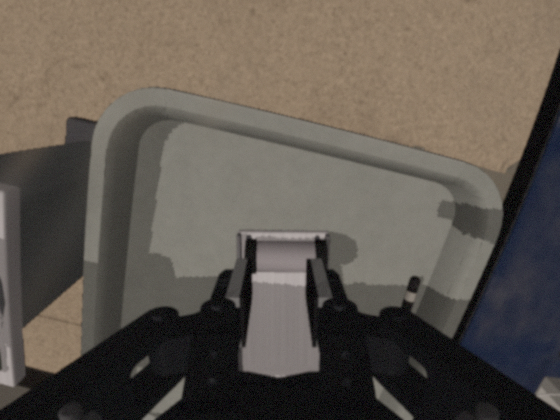

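Run:
```python
from h import *
W=np.load("w1.npz")["W"]
a=-1.352;c,s=np.cos(a),np.sin(a);d=W[...,:2]-[.521,.0743];x=d@[c,s];y=d@[-s,c];z=W[...,2]
for v in range(228,300,4): print(v,x[v,287].round(4),y[v,287].round(4),z[v,287].round(4))
for v in (245,300,330):
  print(v,[(u,y[v,u].round(4),z[v,u].round(3)) for u in range(230,345,4)])
m=(x>-.13)&(x<-.07)&(abs(y)<.06)&(z>.04)&(z<.056)
print(y[m].min(),y[m].max(),np.percentile(y[m],[1,50,99]),np.median(x[m]))
# bottom of fingers
m=(abs(y+.007)<.1)&(z>.12)&(z<.30)&(x>-.23)&(x<-.12);print(np.nanmin(z[m]),np.percentile(z[m],[1,5]))
mm=m&(z<.26)
print("fing y",np.histogram(y[mm],np.arange(-.06,.05,.005)),x[mm].min(),x[mm].max())
```

```text
228 -0.1202 0.0052 0.0002
232 -0.1178 0.005 0.0077
236 -0.1134 0.005 0.0092
240 -0.1146 0.0046 0.0253
244 -0.1138 0.0043 0.0354
248 -0.1108 0.0042 0.0397
252 -0.1076 0.0042 0.0431
256 -0.1039 0.0042 0.0454
260 -0.0998 0.0042 0.0466
264 -0.0945 0.0044 0.0454
268 -0.0897 0.0045 0.0456
272 -0.0688 0.0058 0.0134
276 -0.0635 0.0059 0.0135
280 -0.0587 0.0059 0.0146
284 -0.0539 0.006 0.0157
288 -0.0493 0.006 0.0173
292 -0.0444 0.0061 0.0182
296 -0.0392 0.0062 0.0187
245 [(230, np.float64(-0.064), np.float64(-0.003)), (234, np.float64(-0.059), np.float64(-0.001)), (238, np.float64(-0.0517), np.float64(0.018)), (242, np.float64(-0.0482), np.float64(0.008)), (246, np.float64(-0.0403), np.float64(0.04)), (250, np.float64(-0.036), np.float64(0.039)), (254, np.float64(-0.0316), np.float64(0.04)), (258, np.float64(-0.0275), np.float64(0.037)), (262, np.float64(-0.0231), np.float64(0.036)), (266, np.float64(-0.0187), np.float64(0.036)), (270, np.float64(-0.0143), np.float64(0.036)), (274, np.float64(-0.01), np.float64(0.037)), (278, np.float64(-0.0056), np.float64(0.037)), (282, np.float64(-0.0012)
[... 3421 characters left out ...]
28017878026 [-0.04084524 -0.00011733  0.04710795] -0.1027511648295784
0.2312873626700503 [0.23811425 0.24760423]
fing y (array([  0,   0,   0,   0,   0, 176, 236, 323, 328,   0,   0,   0,   0,
       528, 233, 288,   1,   0,   0,   0,   0]), array([-6.00000000e-02, -5.50000000e-02, -5.00000000e-02, -4.50000000e-02,
       -4.00000000e-02, -3.50000000e-02, -3.00000000e-02, -2.50000000e-02,
       -2.00000000e-02, -1.50000000e-02, -1.00000000e-02, -5.00000000e-03,
       -2.77555756e-17,  5.00000000e-03,  1.00000000e-02,  1.50000000e-02,
        2.00000000e-02,  2.50000000e-02,  3.00000000e-02,  3.50000000e-02,
        4.00000000e-02,  4.50000000e-02])) -0.18801594099728816 -0.1647392849680729
```

```bash
python3 -m jog '{"jaw":[0.25,0.25,0.25,0.25,0.25,0.25,0.25,0.25,0.25,0.25],"dp":[[0,0.1,0.5],[0,0.1,0.9],[0,0.1,1],[0,0,1],[0,0,1],[0,0,1],[0,0,0.9],[0,0,0.5],[0,0,0.2],[0,0,0]],"spin":[0.13,0,0,0,0,0,0,0,0,0]}'
cat > st.py <<'E'
from h import *
import sys
s=env.sense();p=np.array(s["tcp_pos"]);a=-1.352;c,q=np.cos(a),np.sin(a);d=p[:2]-[.521,.0743];print(p.round(4),np.round(s["tcp_rot"],3),"dockx %.4f y %.4f"%(d@[c,q],d@[-q,c]),np.round(s["ft_force"],1),s["finger_gap"])
for n in ["wrist","scene"]:
    f,W=cloud(n); cv2.imwrite(f"pics/{n}{sys.argv[1]}.png",f)
    d=W[...,:2]-[.521,.0743];x=d@[c,q];y=d@[-q,c];z=W[...,2]
    np.savez(f"{n}_{sys.argv[1]}.npz",x=x,y=y,z=z,f=f)
E
python3 st.py a
```

```text
time: 5.3
tcp_pos: [0.4891, 0.2468, 0.0141]
tcp_rot: [3.135, -0.011, 1.783]
ft_force: [-0.2, -0.5, 0.6]
finger_gap: 0.251
[0.4891 0.2468 0.0141] [ 3.135 -0.011  1.783] dockx -0.1754 y 0.0063 [-0.2 -0.5  0.6] 0.2513501706929455
```

View pics/wrista.png

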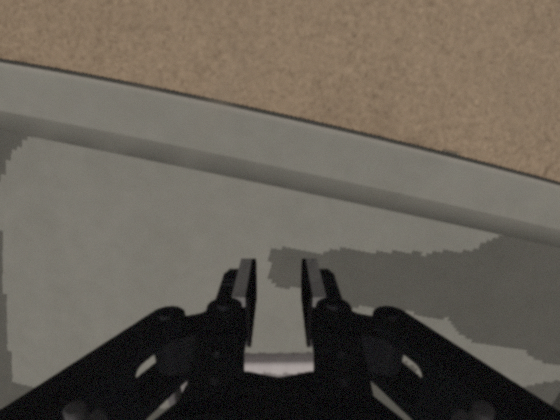

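View pics/scenea.png

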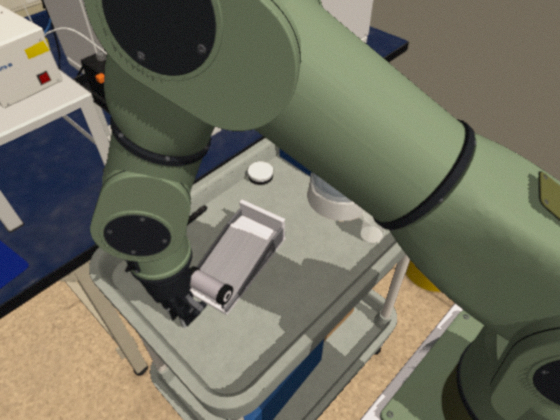

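```bash
python3 -m jog '{"jaw":[0.25,0.25,0.25,0.25,0.25,0.25,0.25,0.25,0.25,0.25],"dp":[[0,-0.14,-0.17],[-0.15,0,0],[-0.2,0,0],[-0.2,0,0],[-0.2,0,0],[-0.2,0,0],[-0.15,0,0],[-0.15,0,0],[-0.05,0,0],[0,0,0]],"spin":[-0.09,0,0,0,0,0,0,0,0,0]}'
python3 st.py b; python3 -c "
import cv2;f=cv2.imread('pics/sceneb.png');cv2.imwrite('pics/sbz.png',cv2.resize(f[190:340,130:330],(800,600),interpolation=cv2.INTER_CUBIC))"
```

```text
time: 6.4
tcp_pos: [0.4958, 0.204, 0.0228]
tcp_rot: [3.13, -0.012, 1.789]
ft_force: [0.5, 1.2, 0.5]
finger_gap: 0.248
[0.4958 0.204  0.0228] [ 3.13  -0.012  1.789] dockx -0.1321 y 0.0035 [0.5 1.2 0.5] 0.248321925326856
```

View pics/sbz.png

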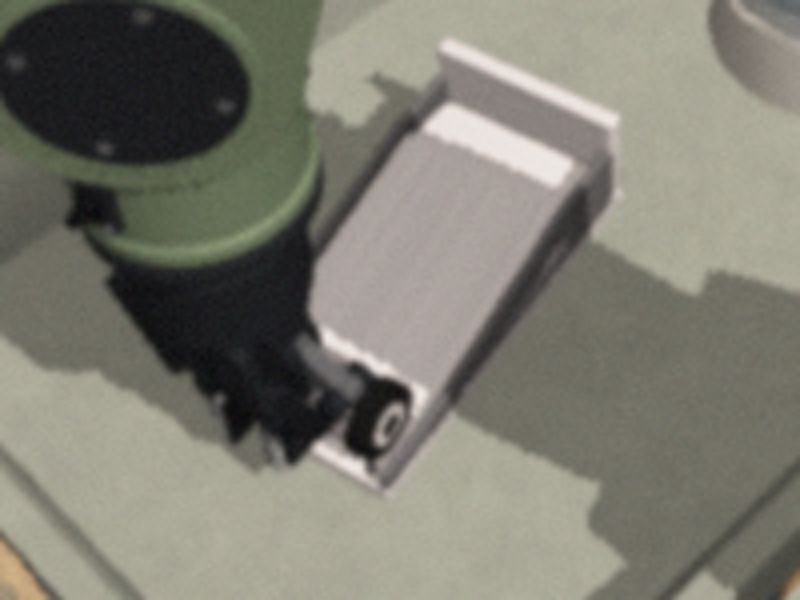

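```bash
python3 -m jog '{"jaw":[0.25,0.25,0.25,0.25,0.25,0.25,0.25,0.25,0.25,0.25],"dp":[[-0.05,-0.02,0.08],[-0.08,-0.02,0.04],[-0.1,0,0],[-0.12,0,0],[-0.13,0,-0.02],[-0.13,0,-0.03],[-0.13,0,-0.03],[-0.13,0,-0.03],[-0.13,0,-0.03],[-0.13,0,-0.03]],"spin":[0,0,0,0,0,0,0,0,0,0]}'
python3 st.py c; python3 -c "
import cv2;f=cv2.imread('pics/scenec.png');cv2.imwrite('pics/scz.png',cv2.resize(f[190:340,130:330],(800,600),interpolation=cv2.INTER_CUBIC))"
```

```text
time: 7.5
tcp_pos: [0.5021, 0.1689, 0.024]
tcp_rot: [3.13, -0.013, 1.79]
ft_force: [-0.4, 0.1, -0.3]
finger_gap: 0.251
[0.5021 0.1689 0.024 ] [ 3.13  -0.013  1.79 ] dockx -0.0965 y 0.0021 [-0.4  0.1 -0.3] 0.2506090937298753
```

View pics/scz.png

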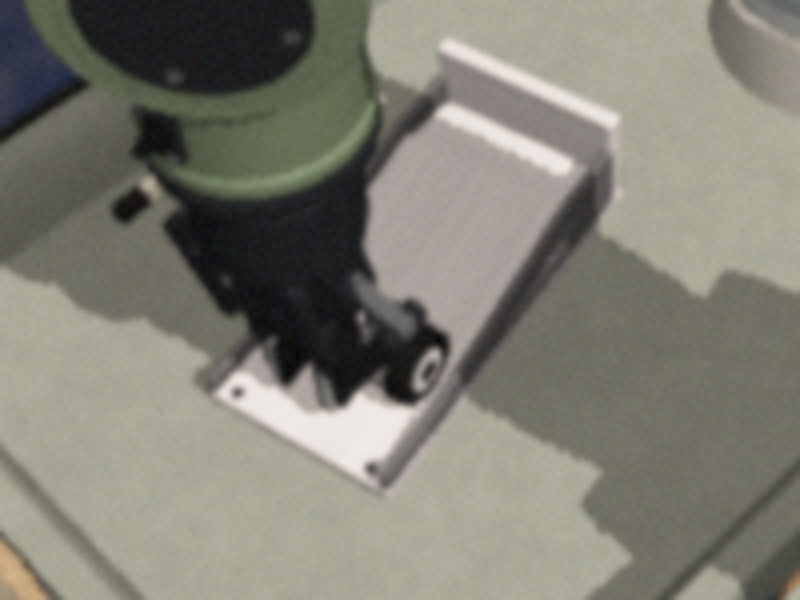

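View pics/wristc.png

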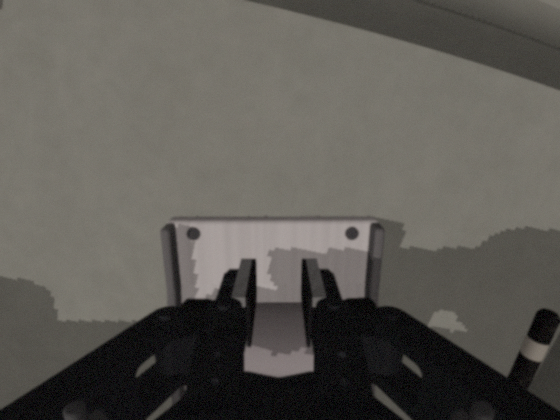

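```bash
python3 -m jog '{"jaw":[0.25,0.25,0.25,0.25,0.25,0.25,0.25,0.25,0.25,0.25],"dp":[[-0.13,0,-0.02],[-0.13,0,-0.02],[-0.13,0,-0.03],[-0.13,0,-0.03],[-0.13,0,-0.03],[-0.13,0,-0.03],[-0.13,0,-0.03],[-0.13,0,-0.03],[-0.13,0,-0.03],[-0.13,0,-0.03]],"spin":[0,0,0,0,0,0,0,0,0,0]}'
python3 st.py d; python3 -c "
import cv2;f=cv2.imread('pics/scened.png');cv2.imwrite('pics/sdz.png',cv2.resize(f[190:340,130:330],(800,600),interpolation=cv2.INTER_CUBIC))"
```

```text
time: 8.6
tcp_pos: [0.5113, 0.1278, 0.0325]
tcp_rot: [3.13, -0.013, 1.79]
ft_force: [-0.4, 0.5, -0.1]
finger_gap: 0.248
[0.5113 0.1278 0.0325] [ 3.13  -0.013  1.79 ] dockx -0.0543 y 0.0021 [-0.4  0.5 -0.1] 0.24769804980945784
```

View pics/sdz.png

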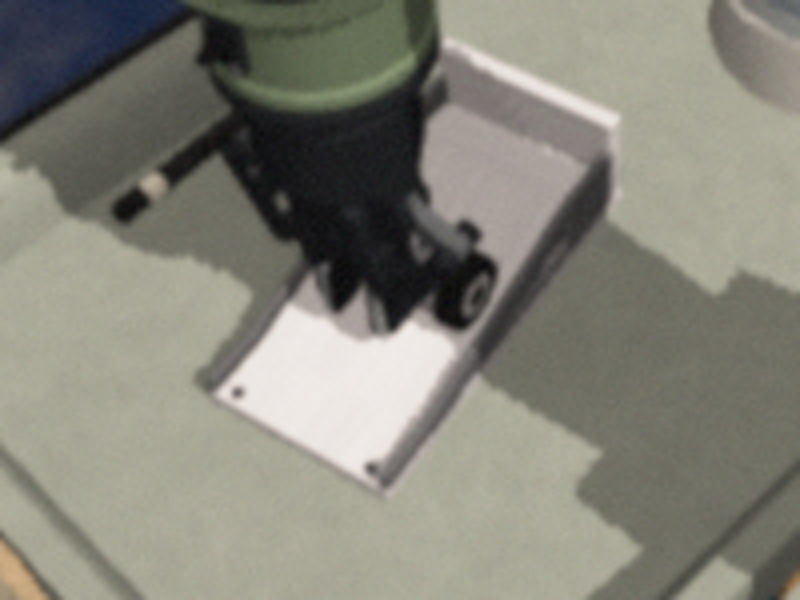

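```bash
python3 -m jog '{"jaw":[0.25,0.25,0.25,0.25,0.25,0.25,0.25,0.25,0.25,0.25],"dp":[[-0.13,0,-0.02],[-0.13,0,-0.03],[-0.13,0,-0.03],[-0.13,0,-0.03],[-0.13,0,-0.03],[-0.13,0,-0.03],[-0.13,0,-0.03],[-0.13,0,-0.03],[-0.13,0,-0.03],[-0.13,0,-0.03]],"spin":[0,0,0,0,0,0,0,0,0,0]}'
python3 st.py e; python3 -c "
import cv2;f=cv2.imread('pics/scenee.png');cv2.imwrite('pics/sez.png',cv2.resize(f[190:340,130:330],(800,600),interpolation=cv2.INTER_CUBIC))"
```

```text
time: 9.7
tcp_pos: [0.5204, 0.0865, 0.0414]
tcp_rot: [3.13, -0.013, 1.79]
ft_force: [0.4, -0.2, 0.0]
finger_gap: 0.249
[0.5204 0.0865 0.0414] [ 3.13  -0.013  1.79 ] dockx -0.0120 y 0.0021 [ 0.4 -0.2  0. ] 0.24856719190991447
```

View pics/sez.png

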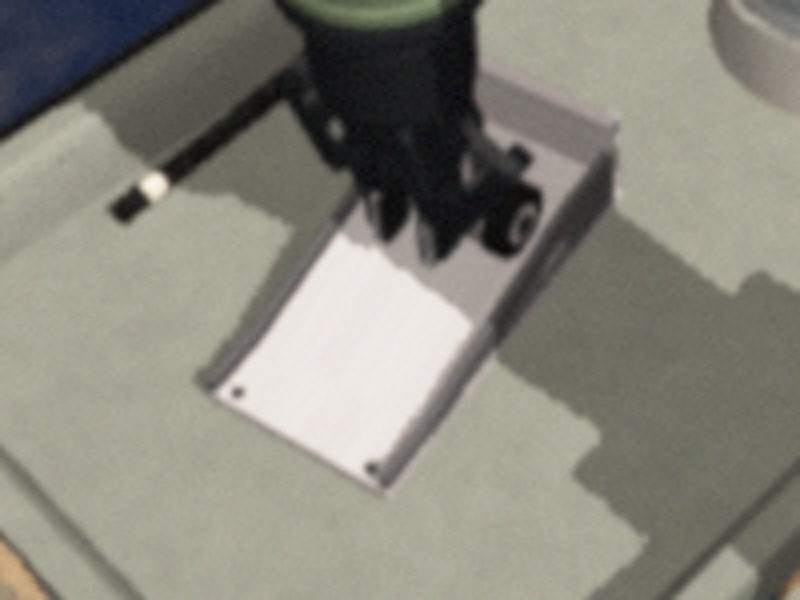

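```bash
python3 -m jog '{"jaw":[0.25,0.25,0.25,0.25,0.25,0.25,0.25,0.25,0.25,0.25],"dp":[[-0.13,0,-0.03],[-0.13,0,-0.03],[-0.13,0,-0.03],[-0.13,0,-0.03],[-0.12,0,-0.03],[-0.1,0,-0.02],[-0.08,0,0],[-0.07,0,0],[-0.07,0,0],[-0.07,0,0]],"spin":[0,0,0,0,0,0,0,0,0,0]}'
python3 st.py f; python3 -c "
import cv2;f=cv2.imread('pics/scenef.png');cv2.imwrite('pics/sfz.png',cv2.resize(f[190:340,130:330],(800,600),interpolation=cv2.INTER_CUBIC))"
```

```text
time: 10.8
tcp_pos: [0.5275, 0.0535, 0.0465]
tcp_rot: [3.13, -0.012, 1.79]
ft_force: [1.0, 0.1, 0.7]
finger_gap: 0.253
[0.5275 0.0535 0.0465] [ 3.13  -0.012  1.79 ] dockx 0.0217 y 0.0018 [1.  0.1 0.7] 0.25334592392655353
```

View pics/sfz.png

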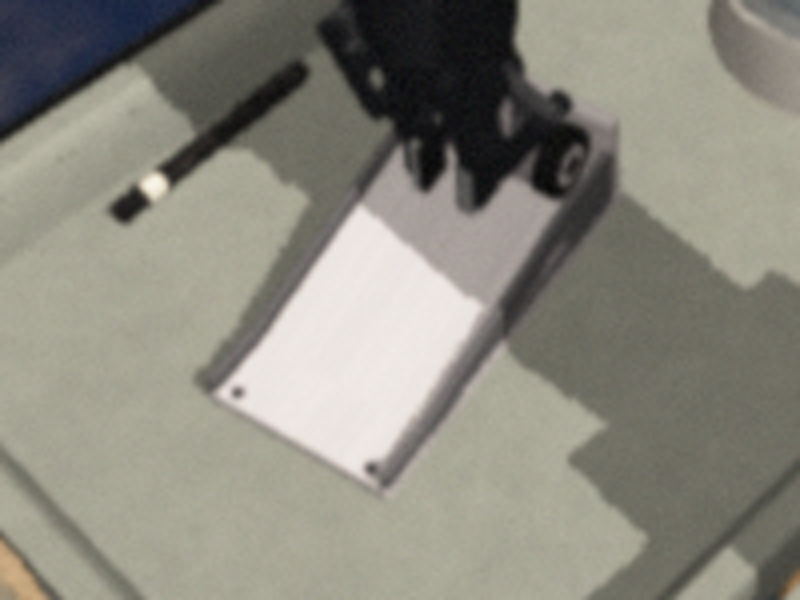

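Run:
```python
import numpy as np
for t in "ef":
    D=np.load(f"scene_{t}.npz");x,y,z=D["x"],D["y"],D["z"]
    dark=(D["f"].max(-1)<70)
    m=(abs(x-.035)<.06)&(y<-.03)&(y>-.055)&(z>.03)&(z<.085)&dark
    print(t,m.sum(),"x",np.percentile(x[m],[3,50,97]).round(4),"z",np.percentile(z[m],[3,50,97]).round(4),"y",np.percentile(y[m],[3,97]).round(4))
```

```text
e 293 x [-0.011   0.0168  0.0751] z [0.0308 0.0479 0.0737] y [-0.0539 -0.0323]
f 311 x [-0.0051  0.0512  0.0761] z [0.0315 0.048  0.0726] y [-0.0537 -0.0314]
```

```bash
python3 -m jog '{"jaw":[0.25,0.25,0.25,0.25,0.25,0.25,0.25,0.25,0.25,0.25],"dp":[[-0.07,0,0],[-0.07,0,0],[-0.06,0,0],[-0.06,0,0],[-0.05,0,0],[0,0,0],[0,0,0],[0,0,0],[0,0,0],[0,0,0]],"spin":[0,0,0,0,0,0,0,0,0,0]}'
python3 st.py g; python3 -c "
import cv2;f=cv2.imread('pics/sceneg.png');cv2.imwrite('pics/sgz.png',cv2.resize(f[190:290,230:330],(600,600),interpolation=cv2.INTER_CUBIC))
f=cv2.imread('pics/scenef.png');cv2.imwrite('pics/sfz2.png',cv2.resize(f[190:290,230:330],(600,600),interpolation=cv2.INTER_CUBIC))"
```

```text
time: 11.9
tcp_pos: [0.5297, 0.0439, 0.0463]
tcp_rot: [3.13, -0.012, 1.79]
ft_force: [0.5, -0.2, -0.4]
finger_gap: 0.249
[0.5297 0.0439 0.0463] [ 3.13  -0.012  1.79 ] dockx 0.0316 y 0.0018 [ 0.5 -0.2 -0.4] 0.24942939196236322
```

View pics/sgz.png

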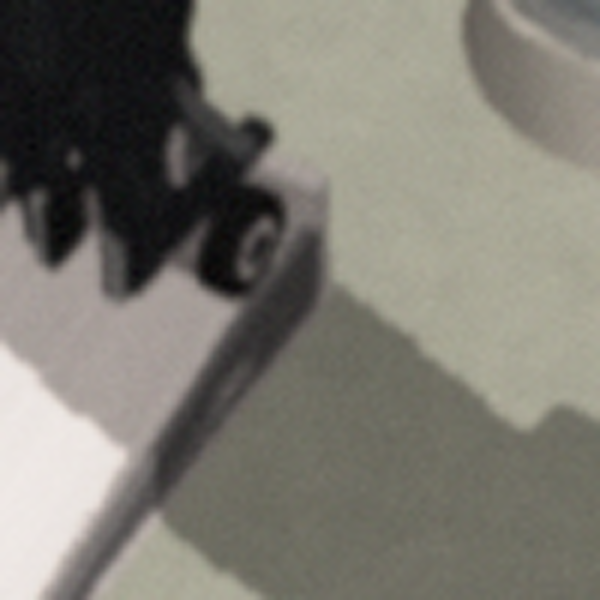

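View pics/sfz2.png

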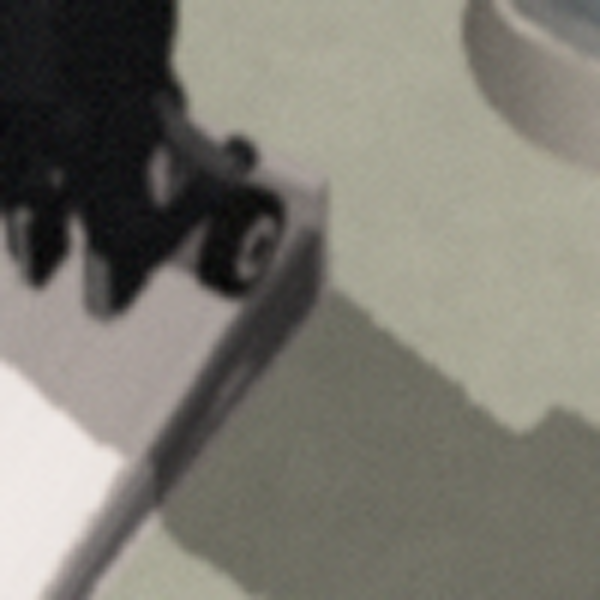

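```bash
python3 -m jog '{"jaw":[0.25,0.25,0.25,0.25,0.25,0.25,0.25,0.25,0.25,0.25],"dp":[[0.15,0,0],[0.3,0,0],[0.4,0,0],[0.5,0,-0.3],[0.5,0,-0.7],[0.5,0,-1],[0.5,0,-1],[0.5,0,-1],[0.5,0,-1],[0,0,-0.5]],"spin":[0,0,0,0,0,0,0,0,0,0]}'
python3 -m jog '{"jaw":[0.25,0.25,0.25,0.25,0.25,0.25,0.25,0.25,0.25,0.25],"dp":[[0.5,0,0],[1,0,-0.5],[1,0,-0.5],[1,0,-0.5],[0.5,0,0],[0,0,0],[0,0,0],[0,0,0],[0,0,0],[0,0,0]],"spin":[0,0,0,0,0,0,0,0,0,0]}'
python3 st.py h
python3 - <<'E'
from h import *
f,W=cloud("top");a=-1.352;c,q=np.cos(a),np.sin(a);d=W[...,:2]-[.521,.0743];x=d@[c,q];y=d@[-q,c];z=W[...,2]
cv2.imwrite("pics/toph.png",cv2.resize(f[120:320,120:440],(800,500),interpolation=cv2.INTER_CUBIC))
for n,(x,y,z) in dict(top=(x,y,z),wrist=[np.load("wrist_h.npz")[k] for k in "xyz"],scene=[np.load("scene_h.npz")[k] for k in "xyz"]).items():
    m=(x>.044)&(x<.08)&(abs(y)<.03)&(z>.058)&(z<.08)
    if m.sum()<5: print(n,m.sum()); continue
    X=np.c_[x[m],z[m]]
    A=np.c_[2*X,np.ones(len(X))]; s=np.linalg.lstsq(A,(X**2).sum(1),rcond=None)[0]; print(n,m.sum(),"ctr",s[:2].round(4), "r",np.sqrt(s[2]+s[0]**2+s[1]**2).round(4),"top z",np.percentile(z[m],95).round(4))
    for lo,hi in((-.03,-.01),(.01,.03)):
        k=m&(y>lo)&(y<hi);xx=x[k];zz=z[k];print("  xtop",np.median(xx[zz>.067]) if (zz>.067).any() else None)
    m=(x>.05)&(x<.074)&(abs(y)<.0485)&(z>.062)&(z<.08);print("  y ext",np.percentile(y[m],[.5,99.5]).round(4))
o=np.load("top.npz");Wo=o["W"]
def cen(W,box):
    x0,x1,y0,y1,zmin=box; m=(W[...,0]>x0)&(W[...,0]<x1)&(W[...,1]>y0)&(W[...,1]<y1)&(W[...,2]>zmin); return np.r_[W[m].mean(0).round(4),m.sum()]
for b in [(.63,.70,.02,.18,.006),(.62,.70,-.17,-.08,.012),(.55,.69,-.31,-.19,.05),(.31,.40,-.21,-.12,.03),(.32,.41,-.30,-.22,.05)]: print(cen(Wo,b),cen(W,b))
E
```

```text
time: 13.0
tcp_pos: [0.4966, 0.1695, 0.2215]
tcp_rot: [3.133, -0.017, 1.799]
ft_force: [-0.6, -0.4, -1.2]
finger_gap: 0.254
time: 14.0
tcp_pos: [0.4611, 0.2968, 0.278]
tcp_rot: [3.128, -0.021, 1.806]
ft_force: [-0.4, -0.3, -0.2]
finger_gap: 0.254
[0.4611 0.2968 0.278 ] [ 3.128 -0.021  1.806] dockx -0.2302 y -0.0101 [-0.4 -0.3 -0.2] 0.2540277511167912
top 467 ctr [0.0624 0.0559] r 0.0156 top z 0.0723
  xtop 0.06203478372533483
  xtop 0.062133357158554336
  y ext [-0.0431  0.0462]
wrist 0
scene 367 ctr [0.0605 0.0566] r 0.0146 top z 0.0717
  xtop 0.059575144912456565
  xtop 0.059425321508035485
  y ext [-0.0416  0.048 ]
[6.871e-01 9.990e-02 1.890e-02 8.440e+02] [6.874e-01 1.001e-01 1.920e-02 8.540e+02]
[ 6.739e-01 -1.277e-01  2.460e-02  8.140e+02] [ 6.737e-01 -1.277e-01  2.450e-02  8.090e+02]
[ 6.243e-01 -2.498e-01  6.340e-02  2.074e+03] [ 6.241e-01 -2.498e-01  6.340e-02  2.075e+03]
[ 3.648e-01 -1.721e-01  5.470e-02  2.430e+02] [ 3.646e-01 -1.721e-01  5.460e-02  2.450e+02]
[ 3.68e-01 -2.55e-01  8.35e-02  4.88e+02] [ 3.681e-01 -2.552e-01  8.300e-02  4.880e+02]
```

View pics/toph.png

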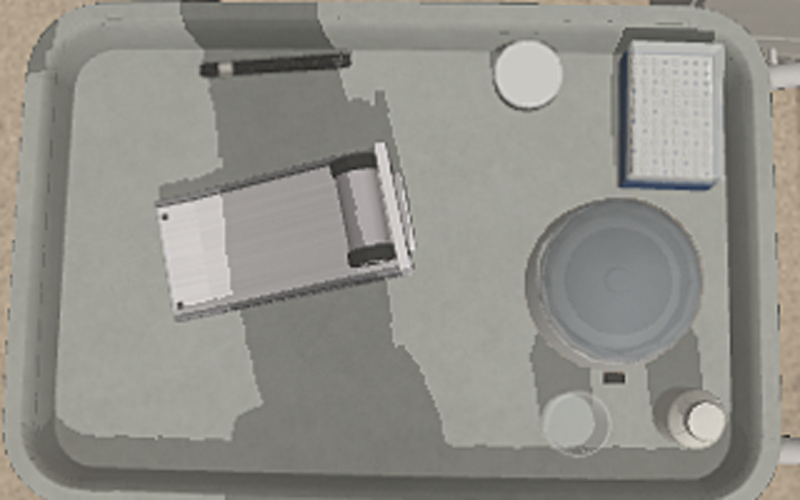

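View pics/wristh.png

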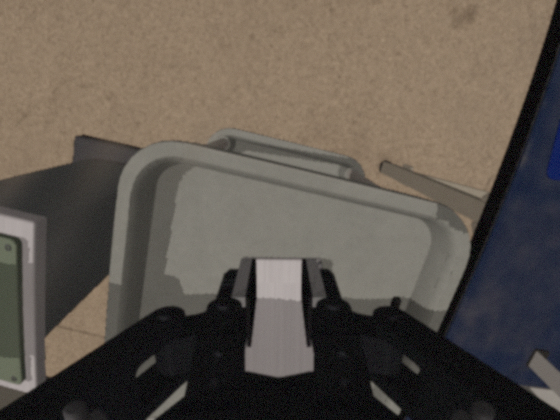

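View pics/sceneh.png

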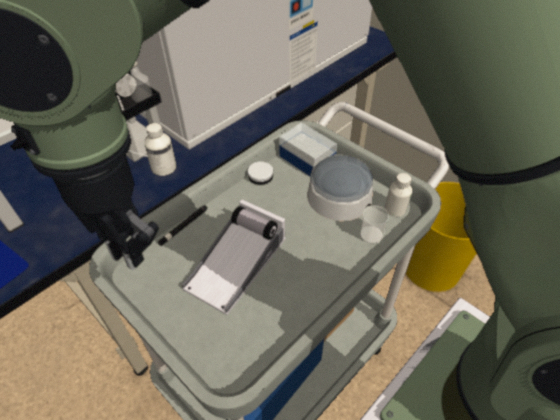

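The top view shows the roller at zoomed pixels (362,210). It is against the end stop, square and centred, at about x = 62 mm. The bystanders have not moved and the gripper is clear, so I am handing in.

```bash
python3 -c "
from cell import env
print(env.close_job())"
```

```text
the job is handed in; nothing more can be done
None
```

The roller is in the seat against the end stop, and I handed the job in at about 14 s of the 40 s allowed. I pushed it up the ramp on its steel sleeve with two partly open fingertips, at about 40 mm/s. It dropped over the crest into the seat by itself, and I then backed off downhill and raised the gripper clear.

**Last checks:**
- **Position:** the top camera puts the roller at x ≈ 62 mm along the ramp and about 1.5 mm off the middle. It is square to the ramp, and its two halves agree within 0.1 mm.
- **Scene camera:** it read x ≈ 60 mm and about 3 mm off the middle. That is within the tolerances and close to the 2 mm calibration error.
- **Height:** the sleeve top at z ≈ 72 mm implies a centre at about 54 mm. A free circle fit gave 56 mm, but with too small a radius (15.6 mm against 18 mm), so I trust it less.
- **Other things on the cart:** all five are within 0.5 mm of where they stood.
- **Not checked:** the wrist camera could not see the roller at the end. I did not measure the roller's speed during the drop. In the scene view it did not shift between the two pictures taken after it dropped in.

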